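Load the film press and work its pedal

ROBOT

A 7-joint arm with a two-finger parallel gripper is mounted at the origin on the work surface. World frame = base frame: x ahead of the robot, y to its left, z up, the work surface at z = 0. Lengths are in m, angles in rad, forces in N, time in s.
With the tool pointing down it reaches from about 0.4 to 0.875 m from the base axis. Payload 19.3 kg.
Tool frame: the origin (TCP) lies on the centre line of the jaws, within the pads' length; the fingertips stand 8 mm ahead of it and the grasp point (between the pads) lies 11 mm behind it; z points along the fingers, y is the line along which they close (so a half turn about z gives the same grasp; the last joint's range is limited). The gripper opens to 85 mm and grips with 20 to 120 N. Pads are 22 mm wide; open, the fingers measure 114 mm over their backs; the gripper's body (76 mm by 85 mm) begins 54 mm behind the grasp point. The pads swing forward as they close: fully open they stand 13 mm farther back than shut.
Start: joints at [-0.07, 0.521, -0.036, 1.599, 0.021, 1.021, -0.113], TCP at [0.625, -0, 0.239] pointing down, gripper open.
Joint ranges: [-2.91, 2.91], [-0.3, 2.13], [-1.5, 1.42], [0.17, 2.43], [-1.26, 4.41], [0.16, 1.93], [-2.52, 2.52]. Speed limits (rad/s): [1.89, 1.89, 2.39, 2.39, 3.01, 3.01, 3.01].

INTERFACE

Orientations are given as a unit quaternion [w, x, y, z].
In Python, from station import manip gives the robot as it stands.
- The arm moves only by the tool arm_command, never from a script. Its argument "increments" is a list of rows, each a list of 4 numbers: the shift along the tool's x, y, z in cm, then the turn about the tool's z in degrees. In form: [[tx, ty, tz, yaw], ...]. A call has 1 to 8 rows; each row shifts and turns the commanded pose from where the row before left it, along the tool's axes as they then stand; what a row does not reach is not made up. A row lasts 1/8 s, in which the tool goes at most 62.5 mm and 10.7 degrees, less where a joint would pass 70% of its speed; a pose out of reach is approached as far as the arm can. A call is refused whole if a number of a shift passes 6.25 or a number of a turn 10.7, either way. A call with a gripper value outside its range is refused whole. "grip" is the gripper command: -1 is fully open, 1 is shut, values between are in proportion, set as the call begins (left out, the last holds). The fingers move at their own pace and stop on an object; the grip force is fixed at half the most. Time passes only in rows, so rows that do not move let the fingers close. It gives the time, the measured TCP pose, the force, the opening and the grip force at its end, in the units of the state.
- manip.read_state(): the state, without advancing time (a new reading comes with each control period).
- manip.snapshot(name): name is "scene" or "side" or "wrist"; returns a dict with "color" (420x560x3 uint8, red, green, blue), "fx", "fy", "cx", "cy" (pixels), "cam_to_world" (4x4, takes a point from camera to world coordinates); the wrist camera has in their place "mount" (4x4, takes a point from camera to tool coordinates, whose origin is the TCP and whose axes are the flange's). Camera axes: x right, y down, z forward; pixel columns grow to the right and rows downward; lengths in m; the calibration is good to about 2 mm. A picture is of the moment at which its call begins: read the wrist's pose just before it. There is no depth.
- manip.hand_in(): hands the job in; it is judged then, once.
The state is a dict: "clock": time; "qpos": joint angles; "joint_vel": joint speeds; "effort": joint torques, N m; "eef_pos": TCP position; "orientation": TCP orientation; "contact_force": force on the tool from outside, world axes, zero at the start; "torque": the same for the moment, N m; "width": finger opening in m; "grasp_force": force on a finger pad.
Only numpy, scipy, OpenCV 4.12 (cv2) and the standard library are available. Lean on these libraries where they do the work, as an engineer would, in place of code of your own. Each camera call takes 0.05 s, during which the arm holds its last target. There are 200 camera calls.

TASK

Pick up the narrow carrier that bears the white well plate by its upright fin and slide it flat, plate end first, into the slot of the film press until it is fully home against the stop. Only then press the spring pedal at the side of the press down to its stop with the gripper, hold it down for about a second, and let it spring all the way back up. Leave the carrier lying in the press, and leave the wider empty carrier and the other things on the bench where they are.

Things in the scene. Friction and masses are not known exactly. Their poses are not given: they have to be found in the camera images.
- press: Film press, white and grey machine fixed to the bench. Origin on the table straight below the middle of its slot mouth; x points level into the slot, z up. Bed plate 160 mm wide, 12 mm thick, runs 100 mm out in front of the mouth as a loading apron. Hood over the slot up to z 62; a head up to z 130 begins 8 mm behind the mouth, with a round ram up to z 170 that sinks with the pedal.
- slot_mouth (a point): Middle of the slot's floor at its mouth, 12 mm above the table (flush with the apron); axes as the press. Slot 88 mm wide, 16 mm high, 75 mm deep along x. Side guides, up to 30 mm above the table, flare to 110 mm apart 30 mm before the mouth; a lip above the mouth flares upward.
- slot_stop (a point): Middle of the slot's floor at its flat back stop, 75 mm inside the mouth; the carrier's nose meets it when fully home.
- pedal (a joint): Spring pedal of the press: dark plate 95 x 60 mm with rubber tread, hinged along the press y axis at press x -12, y -125, z 32; it reaches towards -x beside the apron, free end up. 0 = up at rest (slope 0.30 rad, free end 64 mm above the table); 0.28 rad = down on its stop (nearly level). It springs back; about 6 N at the tread starts it, 14 N holds it down.
- pedal_pad (a point): Point on top of the pedal's tread, 72 mm from the hinge, mid-width; moves with the pedal: 60 mm above the table when up, 40 mm when down on the stop. Press down here.
- carrier: Carrier to load: flat aluminium plate 140 x 80 x 5 mm, lying flat, 180 g. Origin at the centre of its underside; x along its length towards the nose (goes in first). On it a fixed white well plate 84 x 72 mm (x -18 to 66), whose top is 11 mm above the underside. Loaded fully home, its origin is at x 5, y 0, z 12 of the press, x axes parallel.
- carrier_fin (a point): Grip point on the carrier's upright fin, on its centre, 30 mm above the underside at x -50 of the carrier. The fin is 36 mm long (carrier x), 14 mm thick (carrier y), and rises from 5 to 45 mm above the underside: pinch across its thickness from above.
- carrier_nose (a point): Middle of the lower front edge of the carrier (carrier x 70, z 0).
- spare: Spare carrier, not to be used: empty flat plate 140 x 110 x 5 mm with a round knob 30 mm across and 30 mm tall at x -45. Origin at the centre of its underside, x along its length.
- brush: Flat bench brush 190 mm long, 52 mm wide, lying; bystander. Origin under its middle, x towards the bristles.
- bottle: White squat bottle, 68 mm across, 90 mm tall; bystander. Origin at the centre of its underside.
- beaker: White open cup, 72 mm across, 70 mm tall; bystander. Origin at the centre of its underside.
Mind the look-alikes: they are no part of the job. What is shaped like the carrier but pink is not meant.

How it is judged:
On the way, in this order (a step that is already met when the one before it is completed fails the run):
1. the carrier lies in the slot, nose within 5 mm of the stop (x of carrier_nose in the frame of press between 0.07 and 0.08 m and z of carrier_nose in the frame of press between 0.008 and 0.023 m and y of carrier_nose in the frame of press between -0.01 and 0.01 m and angle between the x axis of carrier and the x axis of press, either way round below 0.12 rad), for 0.2 s.
2. with the carrier home, the pedal is down on its stop (over 0.25 of 0.28 rad) for 0.5 s, pressed by the gripper (all of step 1 and value of joint pedal above 0.25 rad and contact force between any of the fingers, the arm and pedal above 1 N), for 0.5 s.
At the end, for the whole second after the job is handed in: The carrier lies at rest in the slot, its nose within 5 mm of the stop and its length within 0.12 rad of the slot's; the pedal is back up (under 0.03 rad); the spare carrier, brush, bottle and cup are within 30 mm of where they were (all of step 1 and value of joint pedal below 0.03 rad and linear speed of carrier below 0.02 m/s); the robot touches nothing.
It fails at once if the pedal is pressed (over 0.10 rad) while the carrier is not fully home (value of joint pedal above 0.1 rad and not (x of carrier_nose in the frame of press between 0.07 and 0.08 m and z of carrier_nose in the frame of press between 0.008 and 0.023 m and y of carrier_nose in the frame of press between -0.01 and 0.01 m and angle between the x axis of carrier and the x axis of press, either way round below 0.12 rad)).
It fails at once if the spare carrier is moved by more than 30 mm (distance of spare from where it was at the start of the episode above 0.03 m).
It fails at once if the brush is moved by more than 30 mm (distance of brush from where it was at the start of the episode above 0.03 m).
It fails at once if the bottle is moved by more than 30 mm (distance of bottle from where it was at the start of the episode above 0.03 m).
It fails at once if the beaker is moved by more than 30 mm (distance of beaker from where it was at the start of the episode above 0.03 m).
It also fails if it takes over 54 s, if anything falls off the work surface, if the arm or the gripper's body presses on something with over 40 N, if the wrist force passes 120 N, or if a joint passes its speed limit or range.

## Working session

There is one attempt and no reset: what is moved stays moved. The work goes in short steps, Python scripts to look and compute and a tool call to move; the robot and the scene stay as the last step left them, time stands still between calls to the robot, and variables do not carry over. Pictures are saved under pics/ and viewed, at most 10 in all, crops included, and the job is handed in when it is done.

Besides the shell and the picture viewer there is one more tool, called after "Emit:" as a command line: name --pt "numbers of a row" for each row, then --argument value for the rest. arm_command: Moves the arm, as the interface text tells. Its arguments: {"type":"object","properties":{"increments":{"type":"array","items":{"type":"array","items":{"type":"number"}}},"grip":{"type":"number"}},"required":["increments"]}

```bash
mkdir -p pics
cat > h.py <<'E'
import numpy as np, cv2
from station import manip
from scipy.spatial.transform import Rotation as R
def snap(n,f):
    st=manip.read_state(); s=manip.snapshot(n); 
    if n=='wrist':
        T=np.eye(4);q=st['orientation'];T[:3,:3]=R.from_quat([q[1],q[2],q[3],q[0]]).as_matrix();T[:3,3]=st['eef_pos']
        s['cam_to_world']=T@np.array(s['mount'])
    cv2.imwrite('pics/'+f+'.png',s['color'][:,:,::-1]); 
    np.savez('pics/'+f+'.npz',T=s['cam_to_world'],k=[s['fx'],s['fy'],s['cx'],s['cy']])
    return s
def px(f,u,v,z):
    d=np.load('pics/'+f+'.npz');T=d['T'];fx,fy,cx,cy=d['k']
    r=T[:3,:3]@np.array([(u-cx)/fx,(v-cy)/fy,1]);o=T[:3,3]
    return o+r*(z-o[2])/r[2]
def proj(f,P):
    d=np.load('pics/'+f+'.npz');T=d['T'];fx,fy,cx,cy=d['k']
    c=T[:3,:3].T@(np.array(P)-T[:3,3]);return np.array([fx*c[0]/c[2]+cx,fy*c[1]/c[2]+cy])
E
python3 - <<'E'
from h import *
a=snap('scene','sc');b=snap('side','si')
print(a['cam_to_world'],b['cam_to_world'],a['fx'],b['fx']);st=manip.read_state();print(st['orientation'],st['clock'],st['eef_pos'])
w=snap('wrist','wr');print(w['mount'],w['fx'])
for n in('sc','si'): cv2.imwrite(f'pics/{n}b.png',cv2.resize(cv2.imread(f'pics/{n}.png'),(800,600),interpolation=cv2.INTER_CUBIC))
E
```

```text
[[-0.55692927  0.71733858 -0.41863486  1.18859152]
 [ 0.83045864  0.47307899 -0.29416785  0.27356924]
 [-0.01297059 -0.51148962 -0.85919156  1.33232335]
 [ 0.          0.          0.          1.        ]] [[-0.98128751 -0.12537922  0.14613307  0.32349051]
 [-0.19235437  0.60428083 -0.77320403  1.11708267]
 [ 0.0086383  -0.78684479 -0.61709048  1.07094554]
 [ 0.          0.          0.          1.        ]] 472.85114906853397 526.3157751129612
[-3.36424255e-04  7.07140855e-01  7.07072523e-01 -3.81422485e-04] 0.1 [ 6.24712116e-01 -6.04154209e-05  2.38801015e-01]
[[ 1.43165081e-03 -9.44701992e-01 -3.27926968e-01  8.57657275e-02]
 [ 9.99998705e-01  1.59354950e-03 -2.24990434e-04  2.39722908e-04]
 [ 7.35116767e-04 -3.27926221e-01  9.44703050e-01 -1.34466982e-01]
 [ 0.00000000e+00  0.00000000e+00  0.00000000e+00  1.00000000e+00]] 311.8926517974755
```

View pics/scb.png

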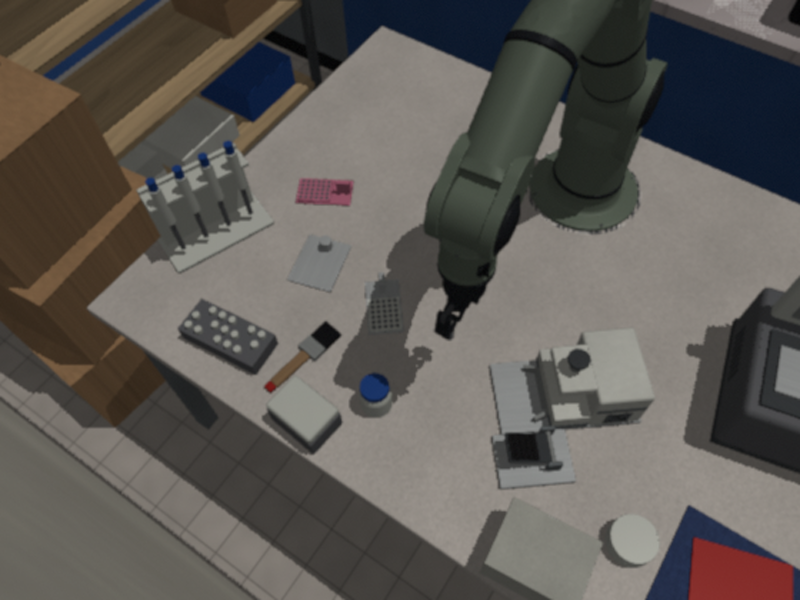

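View pics/sib.png

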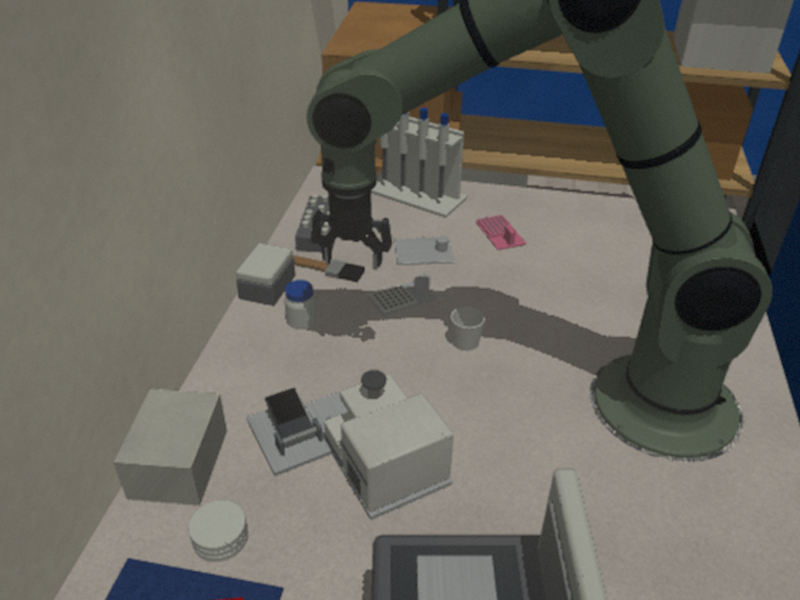

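The scene view has three carrier-like things: the pink one at (325,190), the wide empty plate with a knob at (320,262), and the narrow grey plate with a white well plate and fin at (385,308), lying in shadow. The last fits the description. The press is at (570,390), with its pedal at (525,447). I'll confirm in one enlarged crop.

Run:
```python
from h import *
a=cv2.imread('pics/sc.png');b=cv2.imread('pics/si.png')
def c(i,x,y,w,h,g=1.):
    r=cv2.resize(i[y:y+h,x:x+w],(400,300),interpolation=cv2.INTER_CUBIC)
    return np.clip(r.astype(float)*g,0,255).astype(np.uint8)
# scene crops: carrier x235-315 (80x60) ; press 335-475 (140x105)
o=np.vstack([np.hstack([c(a,235,180,80,60,1.8),c(a,335,225,140,105)]),np.hstack([c(b,250,180,80,60,1.8),c(b,165,255,160,120)])])
cv2.imwrite('pics/crop1.png',o)
```

```text
(no output)
```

View pics/crop1.png

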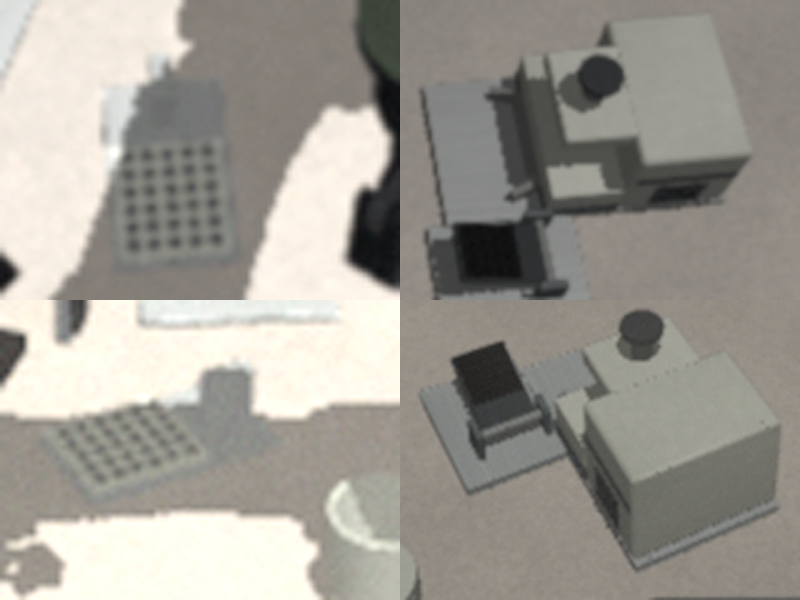

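View pics/wr.png

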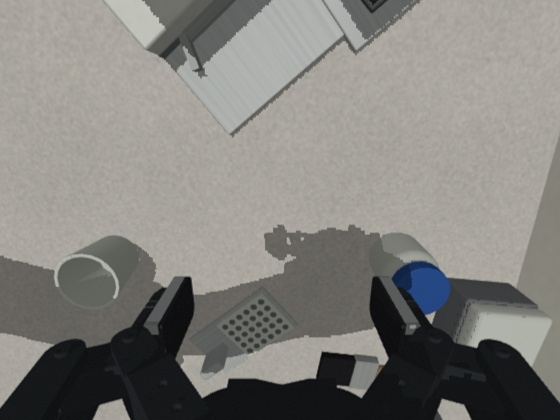

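The crop confirms it: the narrow plate carries the white well plate and fin, with its nose towards the bottle. The wrist view shows the apron's front corners at (231,134) and (345,44), and the carrier with its fin near (215,360).

Run:
```python
from h import *
C=lambda u,v:(235+u/5,180+v/5)
P=lambda u,v:(335+(u-400)*.35,225+v*.35)
S=lambda u,v:(250+u/5,180+(v-300)/5)
for n,p in dict(BL=(103,88),BR=(225,80),FR=(235,262),FL=(118,268)).items(): print(n,px('sc',*C(*p),.005).round(4))
for n,p in dict(wFR=(228,255),wFL=(122,258),wBR=(222,140),wBL=(124,140)).items(): print(n,px('sc',*C(*p),.01).round(4))
print('fintop sc',px('sc',*C(158,60),.045).round(4))
for n,p in dict(sFL=(100,498),sFR=(42,435),sBL=(275,437)).items(): print(n,px('si',*S(*p),.005).round(4))
print('fintop si',px('si',*S(226,370),.045).round(4))
print('apron sc',px('sc',*P(422,85),.012).round(4),px('sc',*P(445,222),.012).round(4))
print('apron wr',px('wr',231,134,.012).round(4),px('wr',345,44,.012).round(4),px('wr',166,71,.012).round(4))
print('wr carrier nose corners',px('wr',264,289,.005),px('wr',298,325,.005),'fintop',px('wr',214,350,.045))
print('bottle',px('wr',422,288,.09),'beaker',px('wr',87,282,.07))
```

```text
BL [ 0.5389 -0.2926  0.005 ]
BR [ 0.4888 -0.2281  0.005 ]
FR [ 0.6    -0.1453  0.005 ]
FL [ 0.6448 -0.2052  0.005 ]
wFR [ 0.6005 -0.1503  0.01  ]
wFL [ 0.6395 -0.2054  0.01  ]
wBR [ 0.5314 -0.2016  0.01  ]
wBL [ 0.5668 -0.2553  0.01  ]
fintop sc [ 0.521  -0.2582  0.045 ]
sFL [ 0.5924 -0.154   0.005 ]
sFR [ 0.6432 -0.2101  0.005 ]
sBL [ 0.4927 -0.2392  0.005 ]
fintop si [ 0.5287 -0.2522  0.045 ]
apron sc [0.565 0.057 0.012] [0.6862 0.1545 0.012 ]
apron wr [0.5677 0.0555 0.012 ] [0.6899 0.1459 0.012 ] [0.5022 0.1203 0.012 ]
wr carrier nose corners [ 0.60099019 -0.15046706  0.005     ] [ 0.64846901 -0.20963925  0.005     ] fintop [ 0.53635358 -0.21751923  0.045     ]
bottle [ 0.77197734 -0.0943378   0.09      ] beaker [ 0.40803048 -0.10025042  0.07      ]
```

Emit:
arm_command --pt "-4 -1.6 0.8 0" --pt "-4.2 -1.6 0.8 0" --pt "-4.2 -1.6 0.8 0" --pt "-4.2 -1.6 0.8 0" --pt "-4.2 -1.6 0.8 0" --pt "-4.1 -1.6 0.8 0" --pt "0 0 0 10.4" --pt "0 0 0 10.4" --grip -0.2

```text
clock: 1.15
eef_pos: [0.5285, -0.2497, 0.191]
orientation: [-0.0, 0.825, 0.565, -0.0]
contact_force: [0.2, 0.7, 0.4]
width: 0.0513
grasp_force: 0.0
```

Emit:
arm_command --pt "0 0 0 10.4" --pt "0 0 0 10.4" --pt "0 0 0 10.4" --pt "0 0 0 0" --pt "0 0 0 0"

```text
clock: 1.78
eef_pos: [0.529, -0.2489, 0.1912]
orientation: [-0.0, 0.945, 0.328, -0.0]
contact_force: [0.5, 0.1, -0.7]
width: 0.0514
grasp_force: 0.0
```

Run:
```python
from h import *
snap('wrist','w2');snap('side','s2');st=manip.read_state();print(st['eef_pos'],st['orientation'],st['width'],st['clock'])
a=cv2.imread('pics/w2.png');b=cv2.imread('pics/s2.png')
cv2.imwrite('pics/w2b.png',np.hstack([cv2.resize(np.clip(a.astype(float)*1.3,0,255).astype(np.uint8),(560,420)),b[60:270,200:320].repeat(2,0).repeat(2,1)]))
```

```text
[ 0.5289365  -0.24906198  0.19126355] [-6.10296377e-05  9.45082268e-01  3.26832530e-01  1.44611256e-06] 0.05131141217944055 1.875
```

View pics/w2b.png

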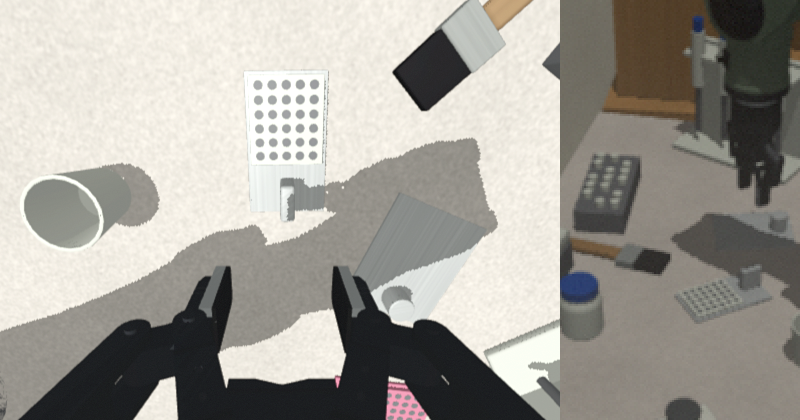

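The wrist view shows the carrier squarely ahead: nose corners at (245,71) and (328,70), back left corner at (250,212), fin at (287,180)–(288,220). There is no physical camera body on the gripper.

Run:
```python
from h import *
q=px('w2',245,71,.005);r=px('w2',328,70,.005);b=px('w2',250,212,.005);wl=px('w2',250,165,.011);wr=px('w2',324,164,.011)
print(q,r,b,wl,wr, np.linalg.norm(q-r),np.linalg.norm(q-b))
n=(q+r)/2; d=b-q; y=q-r; print(np.degrees(np.arctan2(y[1],y[0]))-90,np.degrees(np.arctan2(-d[1],-d[0])))
for yaw in (37,38,39):
    e=np.array([np.cos(np.radians(yaw)),np.sin(np.radians(yaw)),0]);f=n-.12*e;print(yaw,'fin',f)
print('fin end',px('w2',288,218,.045),px('w2',288,185,.045))
c=px('w2',287,200,.045);print(c)
```

```text
[ 0.59840216 -0.14937723  0.005     ] [ 0.64738063 -0.20993189  0.005     ] [ 0.48875725 -0.23617419  0.005     ] [ 0.53123376 -0.20552109  0.011     ] [ 0.57849642 -0.26363596  0.011     ] 0.07788296707739441 0.13984176496236253
38.966995159257664 38.3657954982642
37 fin [ 0.52705513 -0.25187236  0.005     ]
38 fin [ 0.5283301  -0.25353394  0.005     ]
39 fin [ 0.52963388 -0.25517301  0.005     ]
fin end [ 0.51977523 -0.26320247  0.045     ] [ 0.54503979 -0.24293612  0.045     ]
[ 0.53320085 -0.25123036  0.045     ]
```

Emit:
arm_command --pt "-0.4 0.4 4 0" --pt "0 0 4 0" --pt "0 0 4 0" --pt "0 0 3 0" --pt "0 0 1.9 0" --pt "0 0 0 0" --pt "0 0 0 0"

```text
clock: 2.75
eef_pos: [0.5289, -0.255, 0.0234]
orientation: [0.0, 0.945, 0.326, 0.001]
contact_force: [0.6, 0.0, 0.7]
width: 0.0514
grasp_force: 0.0
```

Emit:
arm_command --pt "0 0 0 0" --pt "0 0 0 0" --pt "0 0 0 0" --pt "0 0 0 0" --pt "0 0 0 0" --pt "0 0 0 0" --grip 1

```text
clock: 3.5
eef_pos: [0.5288, -0.2548, 0.0231]
orientation: [0.0, 0.945, 0.326, 0.0]
contact_force: [-0.6, 1.6, 9.5]
width: 0.0135
grasp_force: 59.7
```

Emit:
arm_command --pt "0 0 -1 0" --pt "0 0 -3 0" --pt "0 0 -4.5 0" --pt "0 0 -4.5 0" --pt "0 0 0 -5" --pt "0 0 0 -10" --pt "0 0 0 -10" --pt "0 0 0 -5"

```text
clock: 4.5
eef_pos: [0.5281, -0.2547, 0.153]
orientation: [0.0, 0.828, 0.561, 0.0]
contact_force: [0.2, -0.9, -1.8]
width: 0.0128
grasp_force: 58.5
```

Emit:
arm_command --pt "3 0.1 0 0" --pt "5.2 0.1 0 0" --pt "5.2 0.1 0 0" --pt "5.2 0.1 0 0" --pt "5.2 0.1 0 0" --pt "5.2 0.1 0 0" --pt "3.4 0.1 0 0" --pt "2 0.1 0 0"

```text
clock: 5.5
eef_pos: [0.6648, 0.0631, 0.1526]
orientation: [-0.0, 0.829, 0.56, 0.0]
contact_force: [-0.4, -0.9, -1.7]
width: 0.013
grasp_force: 58.6
```

Emit:
arm_command --pt "0 0 0 -5" --pt "0 0 0 -9" --pt "0 0 0 -10" --pt "0 0 0 -10" --pt "0 0 0 -10" --pt "0 0 0 -10" --pt "0 0 0 -5" --pt "0 0 0 0"

```text
clock: 6.5
eef_pos: [0.6645, 0.06, 0.1525]
orientation: [0.0, 0.447, 0.894, -0.0]
contact_force: [-0.7, 0.3, -1.1]
width: 0.0129
grasp_force: 58.6
```

Run:
```python
from h import *
snap('wrist','w3');st=manip.read_state();print(st['eef_pos'],st['orientation'],st['width'],st['clock'])
a=cv2.imread('pics/w3.png')
cv2.imwrite('pics/w3b.png',cv2.resize(a,(800,600),interpolation=cv2.INTER_CUBIC))
```

```text
[0.66454339 0.06029932 0.15248699] [ 7.99588321e-05  4.47664026e-01  8.94201806e-01 -2.10045951e-04] 0.012867046833069646 6.55
```

View pics/w3b.png

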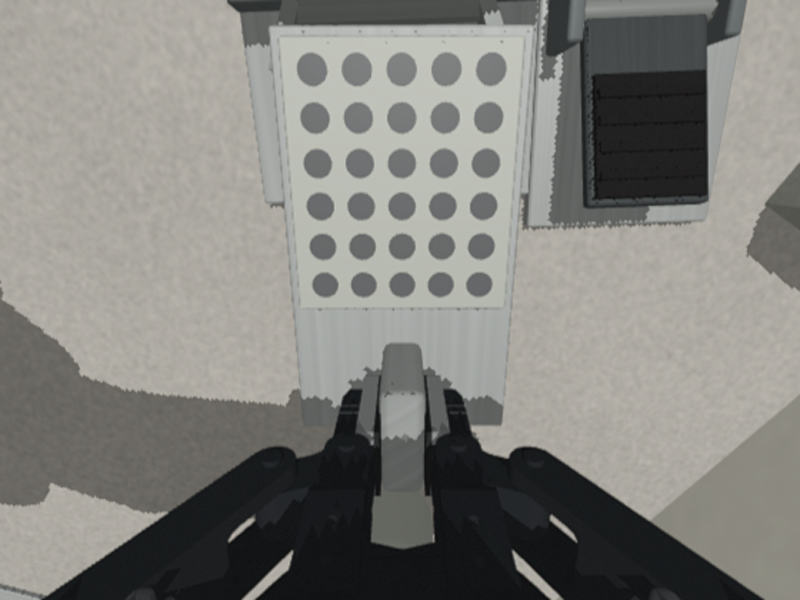

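The carrier is held straight and centred. The apron's left front corner is at (268,206), with its left edge running to (245,45). The pedal's free end is at (585,207)–(707,200).

Run:
```python
from h import *
k=.7
P=lambda u,v,z:px('w3',u*k,v*k,z)
A=P(268,206,.012);A2=P(246,50,.012);B=P(527,195,.012)
F1=P(585,207,.062);F2=P(707,200,.062)
ang=lambda v:np.degrees(np.arctan2(v[1],v[0]))
print(A,A2,B,F1,F2,ang(A2-A),ang(B-A)+90,ang(F2-F1)+90,np.linalg.norm(B-A),np.linalg.norm(F2-F1))
# tool frame of carrier nose corners
st=manip.read_state();q=st['orientation'];M=R.from_quat([q[1],q[2],q[3],q[0]]).as_matrix()
print('toolx ang',ang(M[:,0]))
zu=.1525+.011-.030
for u,v in((272,27),(533,27),(305,424),(503,424)):print(M.T@(P(u,v,zu+.005)-st['eef_pos']))
e=lambda a:np.array([np.cos(np.radians(a)),np.sin(np.radians(a)),0])
for a in(127,128,129):
    x=e(a);y=e(a+90)
    print(a,'mouth from A',A-.08*y+.1*x,'from pedal',(F1+F2)/2+.1025*x+.125*y)
```

```text
[0.56772175 0.05475117 0.012     ] [0.51451249 0.11920321 0.012     ] [0.68875843 0.15400364 0.012     ] [0.70205709 0.16242898 0.062     ] [0.74771544 0.20105221 0.062     ] 129.54184330617852 129.35243163474837 130.22848377396807 0.15652773610223683 0.05980333247075804
toolx ang 126.81218390267287
[ 0.11912172 -0.03728383  0.0139589 ]
[0.11930545 0.03834744 0.01393584]
[-0.01504098 -0.03693571  0.01400321]
[-0.01477311  0.03997641  0.01397973]
127 mouth from A [0.57143109 0.18275992 0.012     ] from pedal [0.56337079 0.18837386 0.062     ]
128 mouth from A [0.56919647 0.18280516 0.012     ] from pedal [0.56327962 0.18555401 0.062     ]
129 mouth from A [0.56696139 0.1828114  0.012     ] from pedal [0.56323768 0.18273301 0.062     ]
```

Emit:
arm_command --pt "0 -2 -1 -2.5" --pt "0.5 -3 -1 0" --pt "1 -3.5 -1 0" --pt "1 -3.5 0 0" --pt "1 -2.5 0 0" --pt "0.5 -1.5 0 0" --pt "0 0 0 0" --pt "0 0 0 0"

```text
clock: 7.55
eef_pos: [0.516, -0.0085, 0.1824]
orientation: [0.0, 0.427, 0.904, 0.0]
contact_force: [0.6, -0.1, -2.5]
width: 0.0131
grasp_force: 58.7
```

Run:
```python
from h import *
snap('wrist','w4');st=manip.read_state();print(st['eef_pos'],st['orientation'],st['width'],st['clock'])
a=cv2.imread('pics/w4.png')
cv2.imwrite('pics/w4b.png',cv2.resize(a,(800,600),interpolation=cv2.INTER_CUBIC))
```

```text
[ 0.51596148 -0.00849392  0.18225278] [1.18573641e-04 4.26595027e-01 9.04442713e-01 2.19265675e-04] 0.013071638313584958 7.6
```

View pics/w4b.png

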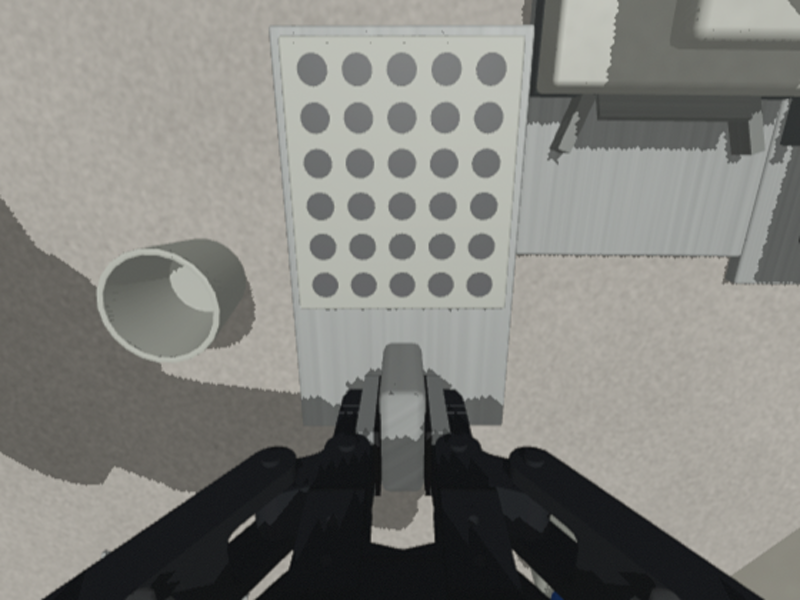

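Here the apron's front edge runs (517,255)–(741,257), almost level in the image. Its right front corner is (741,257), and the guide tips are at about (560,152) and (745,155).

Run:
```python
from h import *
k=.7
P=lambda u,v,z:px('w4',u*k,v*k,z)
B=P(741,257,.012);E=P(517,255,.012);A=np.array([.5677,.0548,.012])
ang=lambda v:np.degrees(np.arctan2(v[1],v[0]))
e=lambda a:np.array([np.cos(np.radians(a)),np.sin(np.radians(a)),0])
print('B',B,ang(B-E)+90,ang(B-A)+90,np.linalg.norm(B-A))
gl=P(560,152,.030);gr=P(745,155,.030);print('guides mid',(gl+gr)/2,np.linalg.norm(gl-gr),ang(gr-gl)+90)
q=manip.read_state()['orientation'];print('toolx',ang(R.from_quat([q[1],q[2],q[3],q[0]]).as_matrix()[:,0]))
for a in(129,129.5):
    x=e(a);y=e(a+90);print(a,'from B',B+.08*y+.1*x,'mid AB',(A+B)/2+.1*x,'guide',(gl+gr)/2+.03*x)
```

```text
B [0.68909156 0.15474412 0.012     ] 129.0459337216974 129.4653147283185 0.1572410209446997
guides mid [0.58088523 0.15408129 0.03      ] 0.11302729135874912 128.6887557173822
toolx 129.49666735844704
129 from B [0.56398785 0.18211308 0.012     ] mid AB [0.56546374 0.18248666 0.012     ] guide [0.56200561 0.17739567 0.03      ]
129.5 from B [0.56375377 0.18102032 0.012     ] mid AB [0.56478796 0.18193452 0.012     ] guide [0.56180288 0.17723003 0.03      ]
```

Emit:
arm_command --pt "-0.5 1.6 0 0" --pt "-0.6 3 0 0" --pt "-1 4 0 0" --pt "-1 4 1 0" --pt "-1 2 2 0" --pt "0 1 3 0" --pt "0 0 4 0" --pt "0 0 2.5 0"

```text
clock: 8.6
eef_pos: [0.6613, 0.0592, 0.0548]
orientation: [-0.001, 0.426, 0.905, -0.0]
contact_force: [0.2, 0.6, -2.4]
width: 0.013
grasp_force: 58.7
```

Emit:
arm_command --pt "0 0 1 0" --pt "0 0 0.5 0" --pt "0 0 0 0" --pt "0 0 0 0"

```text
clock: 9.1
eef_pos: [0.6621, 0.0587, 0.0432]
orientation: [0.001, 0.427, 0.904, 0.0]
contact_force: [0.1, -0.3, -1.6]
width: 0.0129
grasp_force: 58.7
```

Emit:
arm_command --pt "0 0 0.5 0" --pt "0 0 0 0" --pt "1 0 0 0" --pt "1 0 0 0" --pt "1 0 0 0" --pt "1 0 0 0" --pt "0 0 0 0"

```text
clock: 9.98
eef_pos: [0.6357, 0.0906, 0.0374]
orientation: [-0.0, 0.426, 0.905, 0.0]
contact_force: [-0.4, -0.4, -2.1]
width: 0.0133
grasp_force: 58.8
```

Run:
```python
from h import *
snap('wrist','w5');snap('side','s5');snap('scene','c5');st=manip.read_state();print(st['eef_pos'],st['contact_force'])
a=cv2.imread('pics/w5.png')
b=cv2.imread('pics/c5.png')
o=np.hstack([a,cv2.resize(b[210:350,320:400],(240,420),interpolation=cv2.INTER_CUBIC)])
cv2.imwrite('pics/w5b.png',o)
```

```text
[0.63635577 0.0891757  0.03732344] [ 0.08507685 -1.45700254 -1.44251618]
```

View pics/w5b.png

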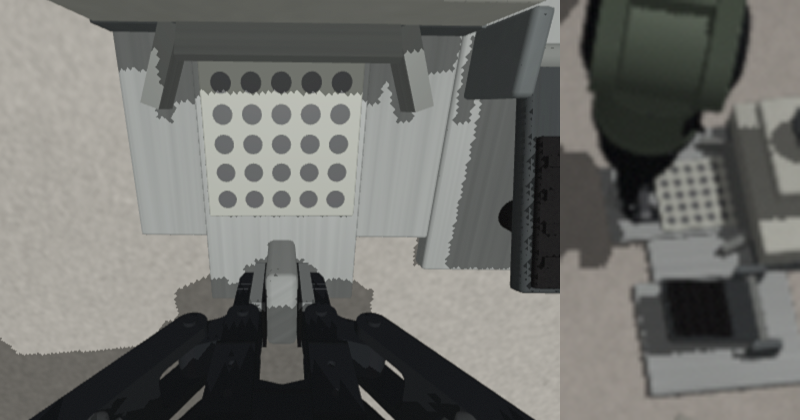

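The nose is at the mouth. The carrier is about 1.5 mm left of the guides' mid-line (282 against 285 px) and straight, so I'll nudge it right and go in.

Emit:
arm_command --pt "0.4 0.15 0 0" --pt "0.8 0 0 0" --pt "0.8 0 0 0" --pt "0.8 0 0 0" --pt "0.8 0 0 0" --pt "0.8 0 0 0" --pt "0.8 0 0 0" --pt "0 0 0 0"

```text
clock: 11.12
eef_pos: [0.6039, 0.1314, 0.0373]
orientation: [-0.0, 0.426, 0.905, 0.0]
contact_force: [-0.6, -0.4, -1.6]
width: 0.0132
grasp_force: 58.8
```

Emit:
arm_command --pt "0.5 0 0.1 0" --pt "0.5 0 0 0" --pt "0.4 0 0 0" --pt "0.2 0 0 0" --pt "0 0 0 0"

```text
clock: 11.75
eef_pos: [0.594, 0.1431, 0.0363]
orientation: [0.0, 0.426, 0.904, -0.0]
contact_force: [-0.2, -0.7, -1.6]
width: 0.0132
grasp_force: 58.8
```

Emit:
arm_command --pt "0.2 0 0 0" --pt "0.2 0 0 0" --pt "0 0 0 0"

```text
clock: 12.12
eef_pos: [0.592, 0.1451, 0.0365]
orientation: [0.001, 0.427, 0.904, -0.0]
contact_force: [2.6, -4.7, -0.2]
width: 0.0132
grasp_force: 59.0
```

Emit:
arm_command --pt "0.2 0 0 0" --pt "0.2 0 0 0" --pt "0 0 0 0"

```text
clock: 12.5
eef_pos: [0.5913, 0.1451, 0.0371]
orientation: [0.002, 0.428, 0.904, -0.001]
contact_force: [10.9, -20.1, 4.3]
width: 0.0132
grasp_force: 59.6
```

The force is 22 N where the stop is expected (fin about (0.592, 0.146)). I'll ease off, lower and release.

Emit:
arm_command --pt "-0.3 0 0.1 0" --pt "0 0 0.1 0" --pt "0 0 0 0" --pt "0 0 0 0"

```text
clock: 13.0
eef_pos: [0.5919, 0.1451, 0.0351]
orientation: [0.001, 0.427, 0.904, -0.0]
contact_force: [1.4, -10.1, 10.6]
width: 0.0135
grasp_force: 60.7
```

Emit:
arm_command --pt "0 0 0 0" --pt "0 0 0 0" --pt "0 0 0 0" --pt "0 0 0 0" --pt "0 0 0 0" --grip -0.2

```text
clock: 13.62
eef_pos: [0.5908, 0.1469, 0.0343]
orientation: [-0.0, 0.427, 0.904, -0.0]
contact_force: [0.4, 1.1, -0.4]
width: 0.051
grasp_force: 0.0
```

Emit:
arm_command --pt "0 0 -2 0" --pt "-1 0 -4 0" --pt "-2 0 -4 0" --pt "-3 0 -3 0" --pt "-2 0 0 0" --pt "0 0 0 0" --pt "0 0 0 0"

```text
clock: 14.5
eef_pos: [0.641, 0.0858, 0.1639]
orientation: [-0.001, 0.426, 0.905, -0.0]
contact_force: [-1.0, 1.0, 0.1]
width: 0.0512
grasp_force: 0.0
```

Run:
```python
from h import *
snap('wrist','w6');st=manip.read_state();print(st['eef_pos'],st['contact_force'],st['clock'])
a=cv2.imread('pics/w6.png')
cv2.imwrite('pics/w6b.png',cv2.resize(a,(800,600),interpolation=cv2.INTER_CUBIC))
```

```text
[0.64097188 0.08604341 0.16386683] [-0.26904773 -0.11532495  0.35094666] 14.55
```

View pics/w6b.png

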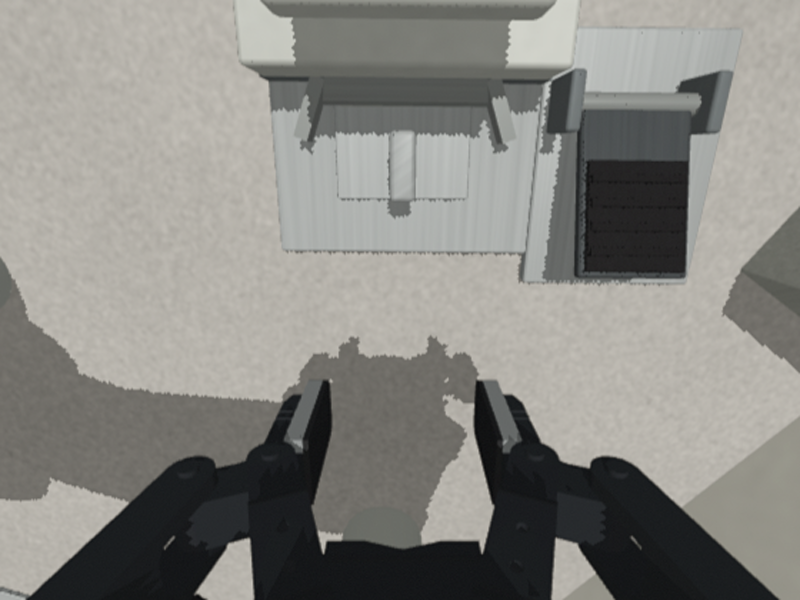

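The carrier's rear edge is at (338,199)–(468,199), and the apron's front corners are at (284,250) and (526,252). The pedal's free end is at (577,276)–(687,276), with the tread at (587,163)–(687,272).

Run:
```python
from h import *
k=.7
P=lambda u,v,z:px('w6',u*k,v*k,z)
A=P(284,250,.012);B=P(526,252,.012);c1=P(338,199.5,.017);c2=P(468,199.5,.017)
y=(A-B)/np.linalg.norm(A-B);x=np.array([y[1],-y[0],0]);o=(A+B)/2+.1*x
f=lambda p:np.array([(p-o)@x,(p-o)@y])*1000
print(np.linalg.norm(A-B),np.degrees(np.arctan2(x[1],x[0])),o);print('carrier rear',f(c1),f(c2))
p1=P(577,276,.062);p2=P(687,276,.062);t1=P(587,163,.045);t2=P(687,163,.045)
print('pedal',f(p1),f(p2),f(t1),f(t2))
pad=(p1+p2)/2+.022*x;pad2=o-.081*x-.125*y
st=manip.read_state();q=st['orientation'];M=R.from_quat([q[1],q[2],q[3],q[0]]).as_matrix()
print(pad,pad2,M.T@(pad-st['eef_pos']),M.T@(pad2-st['eef_pos']))
```

```text
0.1578939657643257 129.15856997266897 [0.56457487 0.18360292 0.012     ]
carrier rear [-67.00423306  41.76316278] [-66.345077   -38.49602933]
pedal [-102.45073294  -94.09191896] [-101.9398714  -154.35347536] [-43.77108282 -97.79778672] [ -43.33308505 -151.89450566]
[0.71153814 0.19986214 0.062     ] [0.71264901 0.19972902 0.012     ] [0.04269839 0.12697358 0.10181213] [0.04183752 0.12778382 0.15181067]
```

The carrier's nose is at about x 73–74 mm, inside the window. A push on the back of the fin with shut fingers will seat it against the stop.

Emit:
arm_command --pt "0 0.2 1 0" --pt "0 0 3 0" --pt "0 0 4 0" --pt "0 0 3 0" --pt "0 0 1.7 0" --pt "1 0 0 0" --pt "1 0 0 0" --pt "1 0 0 0" --grip 1

```text
clock: 15.55
eef_pos: [0.6242, 0.1106, 0.0385]
orientation: [0.001, 0.426, 0.905, 0.001]
contact_force: [-0.3, 0.2, -0.5]
width: 0.0003
grasp_force: 0.0
```

Emit:
arm_command --pt "0.5 0 0 0" --pt "0.5 0 0 0" --pt "0.3 0 0 0" --pt "0 0 0 0"

```text
clock: 16.05
eef_pos: [0.6159, 0.1196, 0.0373]
orientation: [-0.0, 0.427, 0.904, 0.0]
contact_force: [-0.3, 0.0, -0.3]
width: -0.0001
grasp_force: 0.0
```

Emit:
arm_command --pt "0.3 0 0 0" --pt "0.3 0 0 0" --pt "0 0 0 0" --pt "0 0 0 0"

```text
clock: 16.55
eef_pos: [0.6121, 0.1242, 0.0373]
orientation: [-0.0, 0.427, 0.904, 0.0]
contact_force: [-0.2, -0.3, 0.1]
width: -0.0002
grasp_force: 0.0
```

Emit:
arm_command --pt "0.2 0 0 0" --pt "0.1 0 0 0" --pt "0 0 0 0"

```text
clock: 16.92
eef_pos: [0.6113, 0.1244, 0.0376]
orientation: [0.001, 0.427, 0.904, -0.001]
contact_force: [6.6, -10.5, 1.6]
width: 0.0001
grasp_force: 5.6
```

Emit:
arm_command --pt "0.2 0 0 0" --pt "0 0 0 0"

```text
clock: 17.18
eef_pos: [0.611, 0.1244, 0.0379]
orientation: [0.002, 0.428, 0.904, -0.001]
contact_force: [9.4, -17.8, 3.1]
width: -0.0003
grasp_force: 9.9
```

It is hard against the stop. Next is the pedal.

Emit:
arm_command --pt "-0.8 0 0 0" --pt "-1.5 0 0 0" --pt "0 0 -3 0" --pt "0 0 -4 0" --pt "0 0 -1 0" --pt "0 2 0 0" --pt "0 4 0 0" --pt "0 4 0 0"

```text
clock: 18.18
eef_pos: [0.7017, 0.174, 0.1169]
orientation: [-0.0, 0.427, 0.904, -0.0]
contact_force: [0.1, -0.5, 0.0]
width: 0.0003
grasp_force: 0.0
```

Emit:
arm_command --pt "0.8 2.5 0 0" --pt "0.5 0 0 0" --pt "0 0 0 0" --pt "0 0 0 0"

```text
clock: 18.68
eef_pos: [0.7117, 0.1986, 0.1174]
orientation: [0.0, 0.427, 0.904, -0.0]
contact_force: [0.3, -0.2, -0.3]
width: -0.0001
grasp_force: 0.0
```

Emit:
arm_command --pt "0.1 0 2 0" --pt "0 0 2.5 0" --pt "0 0 0.8 0" --pt "0 0 0.8 0" --pt "0 0 0.8 0" --pt "0 0 0 0"

```text
clock: 19.42
eef_pos: [0.7121, 0.199, 0.049]
orientation: [0.001, 0.427, 0.904, -0.0]
contact_force: [0.3, -5.7, 10.1]
width: 0.0003
grasp_force: 5.4
```

Emit:
arm_command --pt "0 0 0.2 0" --pt "0 0 0 0"

```text
clock: 19.68
eef_pos: [0.7123, 0.1989, 0.0483]
orientation: [0.001, 0.427, 0.904, -0.0]
contact_force: [-4.7, -8.3, 23.5]
width: -0.0002
grasp_force: 11.4
```

Emit:
arm_command --pt "0 0 0.1 0" --pt "0 0 0 0" --pt "0 0 0 0" --pt "0 0 0 0" --pt "0 0 0 0" --pt "0 0 0 0" --pt "0 0 0 0" --pt "0 0 0 0"

```text
clock: 20.68
eef_pos: [0.7123, 0.1989, 0.048]
orientation: [0.001, 0.427, 0.904, -0.0]
contact_force: [-8.8, -8.4, 33.1]
width: 0.0003
grasp_force: 16.5
```

Run:
```python
from h import *
snap('side','s7')
```

Emit:
arm_command --pt "0 0 0 0" --pt "0 0 -0.6 0" --pt "0 0 -0.8 0" --pt "0 0 -0.8 0" --pt "0 0 -0.8 0" --pt "0 0 -3 0" --pt "0 0 -5 0" --pt "-2 0 -4 0"

```text
clock: 21.72
eef_pos: [0.7236, 0.1862, 0.1975]
orientation: [0.0, 0.426, 0.905, 0.0]
contact_force: [-0.5, -0.4, -0.1]
width: 0.0005
grasp_force: 0.0
```

Emit:
arm_command --pt "-4 -3 0 0" --pt "-4 -3 0 0" --pt "-2 0 0 0" --pt "0 0 0 0" --pt "0 0 0 0" --pt "0 0 0 0"

```text
clock: 22.48
eef_pos: [0.7408, 0.0711, 0.1953]
orientation: [-0.0, 0.426, 0.905, 0.0]
contact_force: [0.8, -0.0, -0.3]
width: -0.0002
grasp_force: 0.0
```

Run:
```python
from h import *
snap('side','s8');st=manip.read_state();print(st['eef_pos'],st['contact_force'],st['clock'])
r=lambda n:cv2.resize(cv2.imread(f'pics/{n}.png')[255:375,165:325],(400,300),interpolation=cv2.INTER_CUBIC)
o=np.vstack([np.hstack([r('s7'),r('s8')]),cv2.resize(cv2.imread('pics/s8.png')[100:400],(800,300))[:, :]])
cv2.imwrite('pics/end.png',o)
```

```text
[0.74087187 0.07096142 0.19528977] [0.63690245 0.11639032 0.06911856] 22.525
```

View pics/end.png

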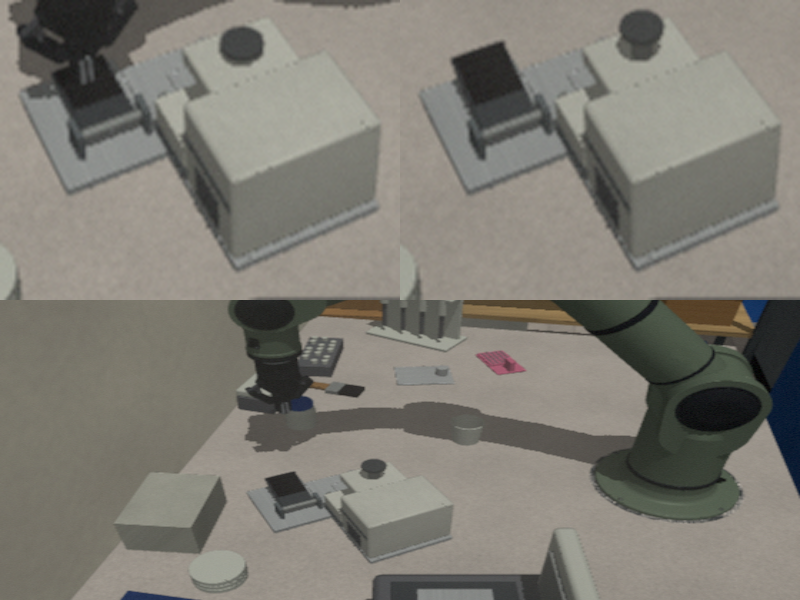

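While pressed, the ram was sunk (240,42). It is now up again (640,30), the pedal is back at rest, the bystanders have not moved, and the robot touches nothing.

```bash
python3 -c "
from station import manip
print(manip.hand_in())"
```

```text
the job is handed in; nothing more can be done
None
```

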